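# Open the double-latched hood of the key-cutting machine

## Task

Open the grey hood of the small key-cutting machine in front of you. Turn the red wing knob on top a quarter turn clockwise to release it and lift the front of the hood (the side away from the hinge and vents, turned to the left) slightly, until the safety catch stops it; then feel under the raised front edge for the hidden catch, push its tab gently to your left as you face that front and, while it is held aside, raise the hood until it stands open by at least 50 degrees and stays up by itself. Never wrench the hood against the catch or press the catch hard (keep below 20 N), and leave the other things on the bench alone.

Things in the scene. Friction and masses are not known exactly. Their poses are not given: they have to be found in the camera images.
- machine: Key-cutting machine, fixed: blue open base 145 (x) x 170 (y) x 70 mm high under a grey hood. Origin under the base; x points from the front to the hinge at the back, y to the left seen from the front, z up. Front wall's outer face at x = -75 mm, rim at z = 70 mm. The shut hood reaches from x = -109 to 71 mm, is 190 mm wide (y), its flat top at z = 120 mm
- hood (a joint): opening of the hood, rad: 0 shut, grows as the front edge rises, end at 1.3. The hinge is stiff by friction: the hood stays at any angle where it is left; lifting takes about 4 N at the front edge, 6 to 9 N at the knob. With the knob released, the safety catch stops it at about 0.29
- hood_hinge (a point): middle of the hood's hinge line, at x = 60, y = 0, z = 80 mm in the machine's frame; the line runs along the machine's y
- hood_edge (a point): middle of the lower outer front edge of the hood (moves with it): x = -109, y = 0, z = 56 mm in the machine's frame when shut. The front skirt is 5 mm thick; at its foot a 3 mm lip turned inward ends 13 mm behind the skirt's outer face; behind it the hood is hollow up to 5 mm below its top
- latch (a joint): turn of the red wing knob, rad: 0 locked (at the start at most 0.2), grows clockwise seen from above, stop at 1.45; the hood is free from about 1.25. Turns with 0.06 N m of friction and stays where it is left
- latch_grip (a point): on the axis of the wing knob, at the height to grip it (x = -25, y = 0, z = 144 mm in the machine's frame when shut; rides on the hood). The wing is 42 mm long, 11 mm thick and 24 mm high, its top 11 mm over this point; at joint value 0 its length runs along the machine's y, and it turns with the knob
- catch_rail: fixed rail of the hidden safety catch, inside the front wall, origin at its middle: x = -63, y = 0, z = 70 mm in the machine's frame, axes as the machine's. The catch pivots on an upright pin on this line, at a y between -35 and 35 mm that is not known beforehand. Let go, it springs back and catches again unless the hood has been raised past it (hood joint above 0.34)
- tab_zone (a point): middle of the zone of the catch's yellow tab: x = -88, y = 0, z = 70 mm in the machine's frame (axes as its). The tab stands 35 mm or less to either side in y; it is 12 (x) x 6 (y) mm, from 14 mm below to 30 mm above this point; the shut hood hides it. Push it toward +y (left) with 2.5 N, growing to 5 N; the hook lets go after 6 mm, the hard stop comes at about 10 mm
- blank_carton: brown cardboard carton 60x110x45 mm, right of the machine; stands by, leave alone
- oil_can: red oil bottle, 50 mm wide, 120 tall, at the left; stands by, leave alone
- bit_block: wooden block with cutter bits 40x90x47 mm, at the left; stands by, leave alone
- pin_tin: small flat tin 57x77x20 mm, at the right; stands by, leave alone
- padlock: brass padlock 73x44x16 mm lying flat, at the right; stands by, leave alone
- tape_measure: yellow tape measure 35x73x58 mm, at the left; stands by, leave alone

How it is judged:
On the way, in this order (a step that is already met when the one before it is completed fails the run):
1. the wing knob is turned to release while the hood is still down (value of joint latch above 1.25 rad and value of joint hood below 0.06 rad), for 0.1 s.
2. the hood is raised slightly, up to about its safety stop (value of joint hood between 0.19 and 0.33 rad), for 0.3 s.
At the end, for the whole second after the job is handed in: the hood stands open by more than 0.85 rad (about 49 degrees), at rest (slower than 0.05 rad/s) and by itself (value of joint hood above 0.85 rad and velocity of joint hood between -0.05 and 0.05 rad/s); the robot touches nothing.
It fails at once if the hidden catch is pressed with more than 20 N (contact force between any of the fingers, the arm and catch_rail above 20 N).
It fails at once if the hood is wrenched against the catch with more than 20 N (contact force between hood and catch_rail above 20 N).
It fails at once if a bystander is moved by more than 25 mm (distance of any of blank_carton, oil_can, bit_block, pin_tin, padlock, tape_measure from where it was at the start of the episode above 0.025 m).
It also fails if it takes over 64 s, if anything falls off the work surface, if the arm or the gripper's body presses on something with over 40 N, if the wrist force passes 120 N, or if a joint passes its speed limit or range.

## Robot

A 7-joint arm with a two-finger parallel gripper is mounted at the origin on a cart in front of the work surface, level with it; the furniture and walls round the work are solid. World frame = base frame: x ahead of the robot, y to its left, z up, the work surface at z = 0. Lengths are in m, angles in rad, forces in N, time in s.
With the tool pointing down it reaches from about 0.4 to 0.85 m from the base axis. Payload 6.9 kg.
Tool frame: the origin (TCP) lies midway between the tips of the shut fingers; the grasp point (between the pads) lies behind it (ctrl.pinch_z is the z of the grasp point in the tool frame, in m); z points along the fingers, y is the line along which they close (so a half turn about z gives the same grasp; the last joint's range is limited). The gripper opens to 85 mm and grips with 20 to 120 N. Pads are 22 mm wide; open, the fingers measure 114 mm over their backs; the gripper's body (76 mm by 85 mm) begins 54 mm behind the grasp point. The pads swing forward as they close: fully open they stand 13 mm farther back than shut.
Start: joints at [1.27, 0.507, -0.238, 1.5, 0.126, 1.149, -0.155], TCP at [0.247, -0.574, 0.231] pointing down, gripper open.
Joint ranges: [-3.08, 3.08], [-0.24, 2.05], [-1.43, 1.35], [0, 2.5], [-1.52, 4.66], [0.17, 1.96], [-2.89, 2.89]. Speed limits (rad/s): [2.39, 2.39, 3.14, 3.14, 3.14, 3.14, 3.14].

## Interface

Orientations are given as a unit quaternion [w, x, y, z].
In Python, from station import ctrl, get_state, vision, ticket, models gives the robot as it stands. Calls block until the motion is done:
- ctrl.movep(position, orientation): joint-space move of the TCP to a pose.
- ctrl.movel(position, frame=None, max_speed=0.15): straight line of the TCP; frame=None keeps the orientation; max_speed is the mean speed in m/s.
- ctrl.set_joints(angles): joint-space move.
- ctrl.ungrasp() and ctrl.close_gripper(force=None): open the fingers fully, or close them until they stop; force is the grip in N (None keeps the last).
- ctrl.pause(seconds).
- ctrl.ik(position, orientation): joint angles nearest the present ones, or None.
- get_state(): the state.
- vision.grab_frame(name): name is "scene" or "top"; returns (picture, depth): 420x560x3 uint8, blue, green, red; 420x560 float32, m along the optical axis (not along the pixel's ray), 0 where there is no reading.
- vision.camera_info(name): a dict with "mtx" (3x3 intrinsics, pixels), "R" (3x3) and "t" (3): a world point X has camera coordinates R X + t. Camera axes: x right, y down, z forward; pixel columns grow to the right and rows downward; lengths in m; the calibration is good to about 2 mm. A picture is of the moment at which its call begins. camera_info takes no time and is no camera call.
A pose or a line that the arm cannot do raises ctrl.Unreachable and nothing moves.
- ticket.close_job(): hands the job in; it is judged then, once.
Trained networks look in the newest picture that a camera, given by its name, has taken for a name from the list of things; names that differ only in an ending like _2 or _b are one class to them, and where a whole thing is asked for, a point or a joint stands for the part that bears it (a point fixed in the world has none). Each returns a list of dicts, best first, with "p" (0 to 1); they miss things now and then, are a little off and sometimes report something else, mostly with a low value. They report only what shows in the picture. A call takes as long as a camera call.
- models.recognise(camera, target): "point" ([column, row] in pixels, amid what is visible of it).
- models.masks_of(camera, target): "mask" (420x560 bool, what is visible of it) and "point" ([column, row] in pixels, amid what is visible of it).
The state is a dict: "time": time; "qpos": joint angles; "qd": joint speeds; "tau": joint torques, N m; "tcp_pos": TCP position; "eef_rot": TCP orientation; "contact_force": force on the tool from outside, world axes, zero at the start; "wrist_torque": the same for the moment, N m; "width": finger opening in m; "gripper_force": force on a finger pad.
Only numpy, scipy, OpenCV 4.12 (cv2) and the standard library are available. Lean on these libraries where they do the work, as an engineer would, in place of code of your own. Each camera call takes 0.05 s, during which the arm holds its last target. There are 200 camera calls.

## Working session

There is one attempt and no reset: what is moved stays moved. The work goes in short steps, each a Python script; the robot and the scene stay as the last script left them, time stands still between calls to the robot, and variables do not carry over. Pictures are saved under pics/ and viewed, at most 10 in all, crops included, and the job is handed in when it is done.

```bash
ls; mkdir -p pics
cat > h.py <<'E'
import numpy as np, cv2
from scipy.spatial.transform import Rotation as Ro
from station import ctrl, get_state, vision, ticket, models
def cloud(name):
    im,d=vision.grab_frame(name); c=vision.camera_info(name)
    K=np.array(c["mtx"]);R=np.array(c["R"]);t=np.array(c["t"])
    v,u=np.mgrid[:d.shape[0],:d.shape[1]]
    P=np.stack([(u-K[0,2])/K[0,0]*d,(v-K[1,2])/K[1,1]*d,d],-1)
    X=(P-t)@R
    X[d==0]=np.nan
    return im,X
def proj(name,X):
    c=vision.camera_info(name);p=np.array(c["R"])@X+np.array(c["t"]);p=np.array(c["mtx"])@p;return p[:2]/p[2]
E
python3 - <<'E'
from h import *
for n in("scene","top"):
    im,X=cloud(n); cv2.imwrite(f"pics/{n}0.png",im)
    c=vision.camera_info(n);print(n,-np.array(c["R"]).T@np.array(c["t"]))
    for tg in("machine","hood","latch","oil_can","blank_carton"):
        for m in models.masks_of(n,tg)[:2]:
            q=X[m["mask"]];q=q[~np.isnan(q[:,0])]
            print(tg,round(m["p"],2),m["point"],len(q),np.round(np.median(q,0),3) if len(q) else"",np.round(np.percentile(q,[2,98],axis=0),3).tolist() if len(q) else "")
s=get_state();print(s["time"],s["eef_rot"],ctrl.pinch_z)
E
```

```text
pics
scene [-0.232003    0.51710036  0.7986527 ]
hood 0.74 [300.6, 230.1] 3504 [ 0.436 -0.123  0.12 ] [[0.364, -0.233, 0.064], [0.558, -0.048, 0.136]]
oil_can 0.62 [148.0, 274.6] 696 [0.592 0.27  0.064] [[0.583, 0.237, 0.001], [0.643, 0.29, 0.119]]
top [ 0.39311662 -0.1180547   1.47037409]
machine 0.9 [275.2, 233.5] 4705 [ 0.471 -0.148  0.12 ] [[0.378, -0.238, 0.114], [0.564, -0.058, 0.129]]
hood 0.92 [274.5, 233.8] 4692 [ 0.47  -0.147  0.12 ] [[0.378, -0.237, 0.115], [0.565, -0.058, 0.129]]
latch 0.54 [278.3, 234.9] 68 [ 0.471 -0.141  0.154] [[0.456, -0.15, 0.126], [0.488, -0.133, 0.159]]
oil_can 0.68 [131.1, 190.6] 385 [0.607 0.257 0.09 ] [[0.588, 0.243, 0.009], [0.633, 0.284, 0.12]]
blank_carton 0.76 [387.9, 218.7] 992 [ 0.522 -0.457  0.045] [[0.468, -0.499, -0.0], [0.579, -0.424, 0.052]]
blank_carton 0.54 [275.9, 236.2] 4802 [ 0.471 -0.148  0.12 ] [[0.377, -0.239, 0.113], [0.565, -0.056, 0.129]]
0.6 [ 2.36152663e-06  9.79386193e-01  2.01996744e-01 -2.19888992e-06] -0.0187
```

View pics/scene0.png

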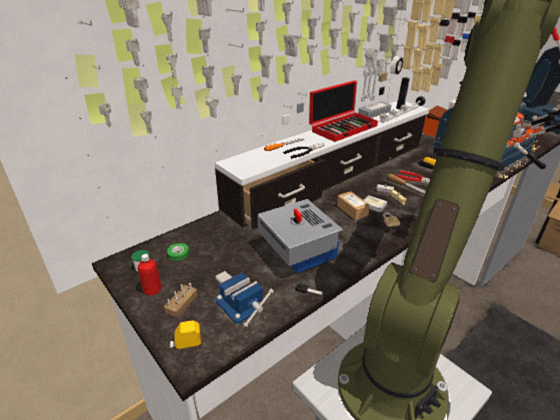

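View pics/top0.png

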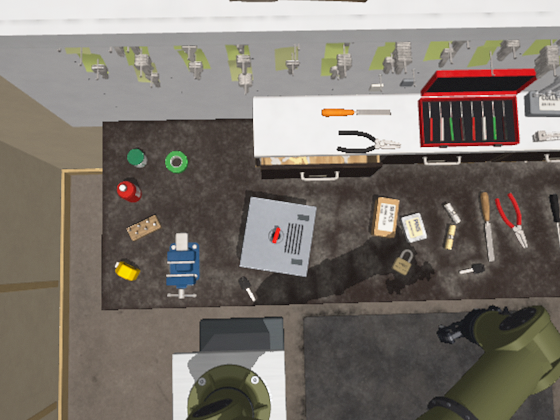

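Run:
```python
from h import *
im,X=cloud("top")
m=models.masks_of("top","hood")[0]["mask"]
m=cv2.dilate(m.astype(np.uint8),np.ones((5,5)))>0
z=X[...,2]
s=m&(abs(z-.12)<.008); q=X[s][:,:2].astype(np.float32)*1000
print("rect",cv2.minAreaRect(q), np.nanmedian(z[s]))
k=m&(z>.14); w=X[k]; print("knob",len(w),np.mean(w,0),np.max(w[:,2]), cv2.minAreaRect(w[:,:2].astype(np.float32)*1000))
hsv=cv2.cvtColor(im,cv2.COLOR_BGR2HSV); red=m&((hsv[...,0]<8)|(hsv[...,0]>172))&(hsv[...,1]>120)
w=X[red&(z>.145)];print("red",len(w),np.mean(w,0),cv2.minAreaRect(w[:,:2].astype(np.float32)*1000))
u,sv,vt=np.linalg.svd(w[:,:2]-w[:,:2].mean(0));print(sv,vt)
```

```text
rect ((471.9525451660156, -147.68785095214844), (181.76109313964844, 190.32040405273438), 79.65745544433594) 0.12038753885798295
knob 67 [ 0.47225077 -0.14228534  0.15423309] 0.162153950191375 ((472.5383605957031, -142.42474365234375), (9.907800674438477, 41.86746597290039), 70.03643035888672)
red 63 [ 0.47221602 -0.14256376  0.15441799] ((472.75189208984375, -142.50230407714844), (9.907800674438477, 41.4130859375), 70.03643035888672)
[0.09479619 0.02326879] [[-0.94157156  0.336813  ]
 [ 0.336813    0.94157156]]
```

The scene view shows the shut hood at about (300,230) with its front facing the camera (world +y) and a vise in front of it. The top view shows the hood spanning (240–317, 193–276), the red wing at (277,235), the vents on the right (hinge, toward −y) and the vise at (182,265). The measured sizes (182×190 mm, top at z=0.120, wing 42×10 mm) match the description. Next I check reachability.

```bash
cat >> h.py <<'E'
A=np.deg2rad(79.66)
MX=np.array([-np.cos(A),-np.sin(A),0]); MY=np.array([-MX[1],MX[0],0]); MZ=np.array([0,0,1.])
M=np.stack([MX,MY,MZ],1)           # machine -> world
O=np.array([.47195,-.14769,0])+.019*MX
def W(x,y,z): return O+M@(np.array([x,y,z])/1000)
def Q(z,y):
    z=np.array(z,float);y=np.array(y,float);q=Ro.from_matrix(np.stack([np.cross(y,z),y,z],1)).as_quat();return q[[3,0,1,2]]
def down(deg): a=np.deg2rad(deg);return Q([0,0,-1],[np.cos(a),np.sin(a),0])
def hp(x,z,th): # hood point (machine mm, shut) at angle th -> x,z
    a,b=x-60,z-80;c,s=np.cos(th),np.sin(th);return 60+a*c+b*s,80-a*s+b*c
def front(pitch,sgn=1,yaw=0): # points to +mx, pitched down by pitch; closing line upright
    p,w=np.deg2rad(pitch),np.deg2rad(yaw)
    f=np.array([np.cos(w),np.sin(w),0])
    z=f*np.cos(p)-np.array([0,0,1])*np.sin(p); y=sgn*(f*np.sin(p)+np.array([0,0,1])*np.cos(p))
    return Q(M@z,M@y)
E
python3 - <<'E'
from h import *
g=W(-25,0,144+18.7*-1+3)
print(O,g)
r=lambda q:None if q is None else np.round(q,2)
for d in(70,-110,0,-1,179): print(d,r(ctrl.ik(g,down(d))), r(ctrl.ik(g+[0,0,.08],down(d))))
for p in(0,20,35,50):
  for s in(1,-1):
    for yw in(-40,-20,0,20,40):
      a=[ctrl.ik(W(x,-15,z),front(p,s,yw)) for x,z in((-80,82),(-200,90),(-50,190))]
      if any(v is not None for v in a): print(p,s,yw,[r(v) for v in a])
im,X=cloud("top")
mx=(X-O)@M
s=(mx[...,0]<-.12)&(mx[...,0]>-.4)&(abs(mx[...,1])<.2)&(X[...,2]>.03)&(X[...,2]<.2)
q=mx[s];print("obst front",np.round(np.percentile(q,[0,2,50,98,100],axis=0),3))
E
```

```text
[ 0.46853971 -0.16638144  0.        ] [ 0.47302693 -0.14178744  0.1283    ]
70 [ 0.81  0.53 -0.85  1.98  0.52  0.87  0.9 ] [ 0.88  0.43 -0.91  1.87  0.4   1.04  1.02]
-110 [ 0.37  0.43 -0.18  1.98  0.11  0.74 -1.79] [ 0.42  0.33 -0.24  1.87  0.09  0.95 -1.78]
0 [ 0.68  0.48 -0.63  1.98  0.39  0.81 -0.17] [ 0.75  0.38 -0.7   1.87  0.29  1.   -0.08]
-1 [ 0.68  0.48 -0.63  1.98  0.38  0.81 -0.19] [ 0.74  0.38 -0.7   1.87  0.29  0.99 -0.1 ]
179 [ 0.14  0.43  0.14  1.99 -0.09  0.73 -2.82] [-0.48  0.55  1.15  1.88 -0.57  1.09 -2.26]
0 1 -40 [array([-0.37,  1.32,  0.3 ,  1.3 ,  0.42,  1.96, -2.66]), None, array([-0.65,  1.44,  1.15,  1.39,  0.13,  1.76, -1.97])]
0 1 -20 [array([-0.58,  1.28,  0.38,  1.53,  0.54,  1.68, -2.65]), array([-0.84,  1.42,  0.75,  1.32,  0.25,  1.78, -2.32]), array([-0.32,  1.05, -0.03,  1.63,  0.77,  1.93, -2.84])]
0 1 0 [array([-0.91,  1.35,  0.68,  1.8 ,  0.54,  1.23, -2.56]), array([-0.9 ,  1.28,  0.46,  1.58,  0.57,  1.58, -2.6 ]), array([-0.99,  1.28,  0.95,  1.91,  0.52,  1.11, -2.33])]
0 1 20 [array([-1.21,  1.53,  0.95,  2.09,  0.52,  0.7 , -2.52]), array(
[... 5890 characters left out ...]
,  1.57,  0.29])]
50 -1 0 [array([ 0.13,  0.76, -0.71,  2.  ,  0.98,  1.36,  0.19]), array([-0.03,  0.83, -0.78,  1.83,  0.89,  1.52,  0.12]), array([ 0.22,  0.57, -0.74,  1.95,  0.88,  1.44,  0.42])]
50 -1 20 [array([ 0.04,  0.67, -0.62,  2.2 ,  1.17,  1.17,  0.26]), array([-0.1 ,  0.75, -0.74,  2.02,  1.04,  1.36,  0.24]), array([ 0.22,  0.47, -0.76,  2.14,  1.04,  1.26,  0.55])]
50 -1 40 [array([ 0.35,  0.86, -1.23,  2.4 ,  1.42,  1.54,  0.22]), array([ 0.11,  0.9 , -1.23,  2.22,  1.3 ,  1.63,  0.2 ]), array([ 0.17,  0.34, -0.63,  2.32,  1.23,  0.97,  0.7 ])]
obst front [[-0.4   -0.2    0.03 ]
 [-0.397 -0.194  0.032]
 [-0.27  -0.111  0.075]
 [-0.225 -0.024  0.096]
 [-0.212  0.001  0.103]]
```

Run:
```python
from h import *
def st(m):
    s=get_state();print(m,round(s["time"],2),np.round(s["tcp_pos"],4),np.round(s["contact_force"],1),np.round(s["wrist_torque"],2),round(s["width"],4),np.round(s["qpos"][6],2))
g=W(-25,0,144-18.7+3); g[:2]=(g[:2]+[.4722,-.1423])/2
ctrl.movep(g+[0,0,.07],down(70)); st("above")
ctrl.movel(g,max_speed=.08); st("at")
ctrl.close_gripper(force=30); st("grip")
for d in(50,30,15,.6):
    ctrl.movel(g,down(d)); st(d)
im,X=cloud("top"); cv2.imwrite("pics/a.png",cv2.resize(im[150:320,180:380],None,fx=3,fy=3))
```

```text
above 2.52 [ 0.4725 -0.1432  0.1982] [-0.3  0.4 -0.1] [ 0.02  0.   -0.  ] 0.0853 1.01
at 3.55 [ 0.473  -0.142   0.1287] [-0.2  0.6  0. ] [-0.01 -0.03 -0.03] 0.0855 0.91
grip 4.17 [ 0.4723 -0.1432  0.1286] [-1.8 -3.6  4.5] [-0.69  0.51  0.05] 0.021 0.91
50 4.67 [ 0.4719 -0.1437  0.1286] [-3.1 -3.5  4.7] [-1.07  0.63 -0.03] 0.0207 0.63
30 5.17 [ 0.4714 -0.1441  0.1286] [-3.9 -5.6  5.4] [-1.35  0.89 -0.06] 0.0212 0.35
15 5.58 [ 0.471  -0.1443  0.1286] [-4.9 -5.5  7.1] [-1.38  1.2   0.  ] 0.0208 0.14
0.6 5.98 [ 0.4705 -0.1444  0.1285] [-7.4 -6.9  8.5] [-1.42  1.42 -0.05] 0.0207 -0.07
```

View pics/a.png

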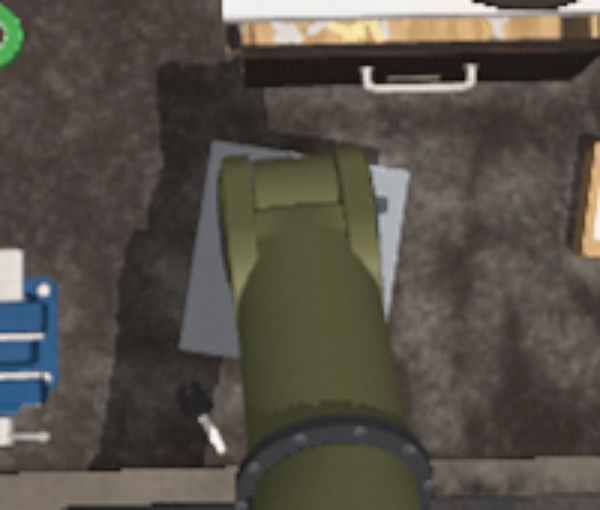

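Run:
```python
from h import *
ctrl.close_gripper(force=20)
s=get_state();print(round(s["time"],2),s["tcp_pos"],np.round(s["contact_force"],1),s["width"],s["gripper_force"], s["eef_rot"])
ctrl.ungrasp(); s=get_state();print(np.round(s["contact_force"],1),s["tcp_pos"])
p=np.array(s["tcp_pos"]); ctrl.movel(p+[0,0,.05]); 
ctrl.movep(p+[-.02,-.12,.12],down(.6))
im,X=cloud("top"); print(get_state()["time"])
cv2.imwrite("pics/b.png",cv2.resize(im[150:320,180:380],None,fx=3,fy=3))
mx=(X-O)@M*1000
k=(abs(mx[...,0]+25)<35)&(abs(mx[...,1])<35)&(mx[...,2]>138)&(mx[...,2]<175)
w=mx[k];print(len(w),np.round(w.mean(0),1),cv2.minAreaRect(w[:,:2].astype(np.float32)))
k=(mx[...,0]<-80)&(mx[...,0]>-105)&(abs(mx[...,1])<80)&(mx[...,2]>100);print("front top z",np.nanmedian(mx[k][:,2]))
```

```text
6.25 [ 0.47052054 -0.14442288  0.12852595] [-6.4 -6.4  7.6] 0.020781018136598654 29.897983968257904 [-1.58027713e-04  7.04174207e-01  7.10023312e-01 -2.35726903e-03]
[-0.  -0.3  1. ] [ 0.47268584 -0.14193874  0.12827636]
8.0417
68 [-24.9  -0.9 154.2] ((-24.137149810791016, -1.0715618133544922), (39.29030227661133, 9.972867012023926), 9.862295150756836)
front top z 119.9848360288332
```

The first crop shows only the arm covering the hood, but the depth measurement gives the wing 80° round (about 1.40 rad) and the hood still shut. Now I lift it slightly by the knob.

Run:
```python
from h import *
def st(m):
    s=get_state();print(m,round(s["time"],2),np.round(s["tcp_pos"],4),np.round(s["contact_force"],1),round(s["width"],4));return s
g=W(-25,0,144-18.7+3); g[:2]=(g[:2]+[.4722,-.1423])/2
r0=Ro.from_quat(down(0)[[1,2,3,0]])
H=W(60,0,80)
ctrl.movep(g+[0,0,.05],down(0)); ctrl.movel(g); ctrl.close_gripper(force=60); st("grip")
for th in(.06,.12,.18,.22,.26):
    R=Ro.from_rotvec(MY*th); q=(R*r0).as_quat()[[3,0,1,2]]
    ctrl.movel(H+R.apply(g-H),q,max_speed=.05); f=st(th)["contact_force"]
    if f[2]<-25: print("stop");break
ctrl.pause(.4); st("hold")
ctrl.ungrasp(); s=st("open"); p=np.array(s["tcp_pos"]); up=Ro.from_rotvec(MY*th).apply([0,0,1])
ctrl.movel(p+.06*up)
ctrl.movep(p+np.array([-.02,-.12,.12]),down(0))
im,X=cloud("top"); mx=(X-O)@M*1000
k=(mx[...,0]<40)&(mx[...,0]>-100)&(abs(mx[...,1])<80)&(abs(mx[...,1])>25)&(mx[...,2]>100)&(mx[...,2]<190)
w=mx[k];w=w[np.isfinite(w[:,0])];c=np.polyfit(w[:,0],w[:,2],1);print("hood th",-np.arctan(c[0]),c,len(w))
im,X=cloud("scene"); cv2.imwrite("pics/c.png",cv2.resize(im[190:290,230:363],None,fx=6,fy=6))
for n in("catch_rail","tab_zone"): print(n,[(m["p"],m["point"]) for m in models.recognise("scene",n)])
mx=(X-O)@M*1000; hsv=cv2.cvtColor(im,cv2.COLOR_BGR2HSV)
y=(hsv[...,0]>18)&(hsv[...,0]<38)&(hsv[...,1]>110)&(mx[...,0]<-70)&(mx[...,0]>-130)&(abs(mx[...,1])<60)&(mx[...,2]>20)
v,u=np.nonzero(y);print([(a,b,np.round(mx[b,a],0).tolist()) for a,b in zip(u,v)][:40])
print(get_state()["time"])
```

```text
grip 9.81 [ 0.4705 -0.1422  0.1289] [-7.4 -0.8 13.6] 0.0185
0.06 10.07 [ 0.47   -0.1445  0.1331] [-5.   2.4  2.4] 0.0183
0.12 10.34 [ 0.4698 -0.1476  0.1382] [-5.4  2.9  6.7] 0.0098
0.18 10.61 [ 0.469  -0.1505  0.1427] [-5.3  5.1  5.8] 0.0096
0.22 10.86 [ 0.4686 -0.153   0.1457] [-6.6  3.9  5.6] 0.0096
0.26 11.11 [ 0.4681 -0.1556  0.1486] [-6.8  5.   6.5] 0.0094
hold 11.51 [ 0.4682 -0.1555  0.1486] [-6.2  3.8  6.1] 0.0095
open 12.22 [ 0.4699 -0.1571  0.1484] [0.3 0.2 0.8] 0.0853
hood th 0.20561793804018774 [ -0.20856555 134.46080258] 2200
catch_rail []
tab_zone [(0.7, [305.4, 229.9]), (0.25, [301.5, 226.5])]
[(np.int64(274), np.int64(241), [-73.0, 45.0, 34.0]), (np.int64(275), np.int64(241), [-90.0, 9.0, 65.0]), (np.int64(274), np.int64(242), [-73.0, 45.0, 30.0]), (np.int64(275), np.int64(242), [-90.0, 9.0, 61.0]), (np.int64(274), np.int64(243), [-75.0, 43.0, 28.0]), (np.int64(275), np.int64(243), [-75.0, 35.0, 33.0])]
13.525
```

View pics/c.png

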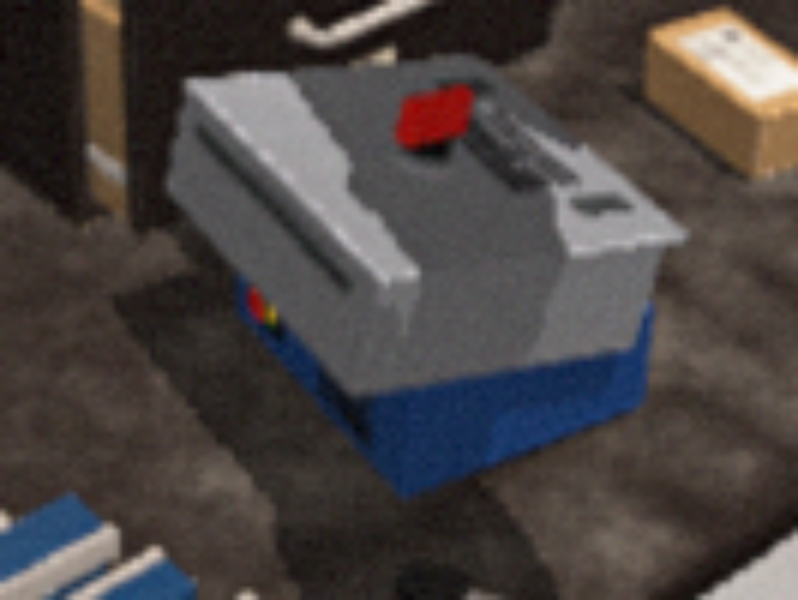

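The crop shows the hood raised (0.206 rad from depth), the vise at lower left, and a sliver of the yellow tab under the front edge at crop (270,315), which is pixel (275,242). That puts the tab at machine y of about 9 mm. The vise is in the way of a flat approach, so I come in pitched 45° down, to the right of the tab, and lift the hood to about 0.26.

Run:
```python
from h import *
def st(m):
    s=get_state();print(m,round(s["time"],2),np.round((np.array(s["tcp_pos"])-O)@M*1000,1),"F",np.round(np.array(s["contact_force"])@M,1));return s
q=front(45,-1); y=-18
ctrl.close_gripper(force=40)
ctrl.movep(W(-150,y,290),q); st("wp")
ctrl.movel(W(-160,y,117)); st("pre")
ctrl.movel(W(-91,y,48),max_speed=.07); s=st("in")
if np.abs(s["contact_force"]).max()<12:
    e0=np.array(hp(-109,56,.206))
    for th in(.206,.23,.25,.265):
        d=np.array(hp(-109,56,th))-e0
        ctrl.movel(W(-91+d[0],y,51+d[1]),max_speed=.04); s=st(th)
        if s["contact_force"][2]<-15: break
im,X=cloud("top"); mx=(X-O)@M*1000
k=(mx[...,0]<40)&(mx[...,0]>-60)&(mx[...,1]<90)&(mx[...,1]>25)&(mx[...,2]>100)&(mx[...,2]<190)
w=mx[k];w=w[np.isfinite(w[:,0])]
c=np.median(w[:,2]);P=w;a=np.polyfit(P[:,0],P[:,2],1);print("th",-np.arctan(a[0]),len(w))
im,X=cloud("scene"); cv2.imwrite("pics/d.png",cv2.resize(im[160:290,210:383],None,fx=4.6,fy=4.6))
```

```text
wp 15.38 [-148.5  -17.7  289.9] F [0.4 0.  0.7]
pre 16.68 [-160.2  -17.7  117.7] F [0.6 0.1 0.3]
in 18.23 [-96.1 -17.9  46.7] F [-14.5  -4.4  -0.6]
th 0.16999582739124014 906
```

View pics/d.png

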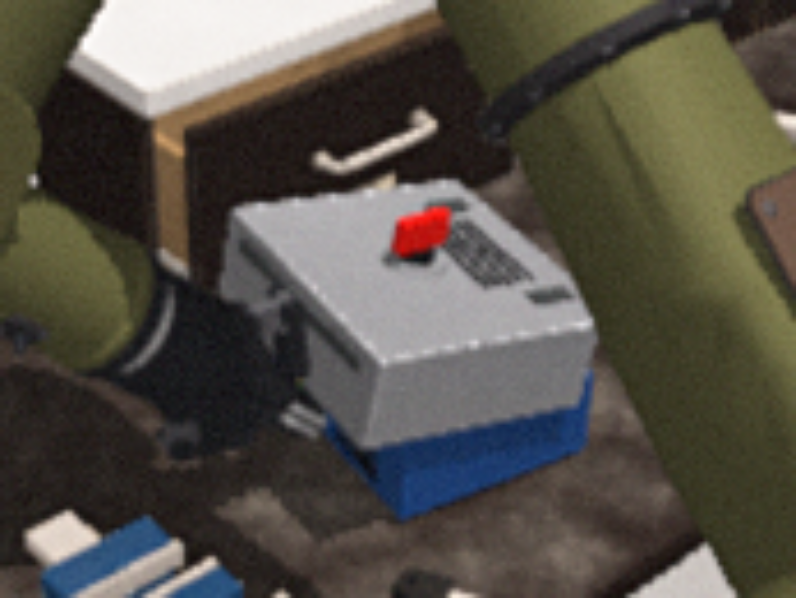

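The picture shows the gripper at the front with its upper knuckles against the skirt at about (285,320), where it seems to have pressed the hood down a little. I back out and roll the gripper by 90°, which makes it thinner in the vertical plane.

```bash
cat >> h.py <<'E'
def frontH(pitch,sgn=1): # closing line horizontal
    p=np.deg2rad(pitch); z=np.array([np.cos(p),0,-np.sin(p)]); return Q(M@z,M@np.array([0,sgn,0.]))
def hoodth(y0=25,y1=90,x0=-60):
    im,X=cloud("top"); mx=(X-O)@M*1000
    k=(mx[...,0]<50)&(mx[...,0]>x0)&(mx[...,1]<y1)&(mx[...,1]>y0)&(mx[...,2]>100)&(mx[...,2]<260)
    w=mx[k];a=np.polyfit(w[:,0],w[:,2],1);r=np.abs(np.polyval(a,w[:,0])-w[:,2]);w=w[r<4]
    a=np.polyfit(w[:,0],w[:,2],1);return -np.arctan(a[0]),len(w),mx
def st(m):
    s=get_state();print(m,round(s["time"],2),np.round((np.array(s["tcp_pos"])-O)@M*1000,1),"F",np.round(np.array(s["contact_force"])@M,1));return s
E
python3 - <<'E'
from h import *
ctrl.movel(W(-165,-18,117)); st("out")
ctrl.movel(W(-175,-18,170)); 
th,n,mx=hoodth();print("th",th,n)
th,n,_=hoodth(-90,-25);print("th right",th,n)
for c in("top","scene"):
    _,X=cloud(c);mm=(X-O)@M*1000
    for x0 in(-215,-225,-240,-260,-280):
        print(c,x0,[ (int(np.nanmax(z)) if len(z) else None) for z in [mm[(abs(mm[...,0]-x0)<8)&(abs(mm[...,1]-y)<12)&(mm[...,2]<112)][:,2] for y in(-90,-70,-50,-30,-10,10,30)]])
s=get_state();print(np.round(s["qpos"],2))
for p in(38,42,45):
  for g in(1,-1):
    print(p,g,[None if (v:=ctrl.ik(W(x,-18,z),frontH(p,g))) is None else np.round(v,2) for x,z in((-90,48),(-175,170),(-35,170))])
E
```

```text
out 19.15 [-163.9  -18.1  116.7] F [0.1 0.7 0.1]
th 0.17681231591832525 846
th right 0.16907852575478566 880
top -215 [None, None, None, 4, 4, 5, 6]
top -225 [None, None, None, None, None, 5, 6]
top -240 [None, None, None, None, None, 1, 5]
top -260 [None, None, None, None, None, 2, 7]
top -280 [None, None, None, 62, None, 4, 6]
scene -215 [None, None, 3, None, 3, 4, 3]
scene -225 [None, None, None, None, 1, 4, 3]
scene -240 [81, 79, None, None, 3, 3, 4]
scene -260 [80, 77, 60, 58, None, None, 4]
scene -280 [81, 61, 61, 61, 3, 3, 3]
[-0.04  0.73 -0.76  1.8   0.84  1.64  0.22]
38 1 [array([-0.22,  0.86, -0.31,  1.96,  0.93,  1.3 , -1.41]), array([-0.31,  0.71, -0.37,  1.78,  0.76,  1.56, -1.24]), array([-0.1 ,  0.63, -0.35,  1.98,  0.9 ,  1.4 , -1.2 ])]
38 -1 [array([ 0.14,  1.05, -0.96,  1.96,  1.11,  1.77,  1.47]), array([ 0.05,  0.92, -1.07,  1.77,  0.95,  1.96,  1.59]), array([ 0.29,  0.83, -1.05,  1.98,  1.04,  1.83,  1.68])]
42 1 [array([-0.19,  0.82, -0.33,  1.98,  0.92,  1.24, -1.39]), array([-0.27,  0.67, -0.39,  1.79,  0.75,  1.51, -1.21]), array([-0.06,  0.59, -0.38,  1.99,  0.89,  1.35, -1.16])]
42 -1 [array([ 0.18,  1.02, -0.99,  1.98,  1.11,  1.71,  1.5 ]), array([ 0.09,  0.89, -1.1 ,  1.79,  0.94,  1.91,  1.61]), array([ 0.34,  0.8 , -1.08,  1.98,  1.03,  1.77,  1.72])]
45 1 [array([-0.16,  0.79, -0.34,  2.  ,  0.92,  1.2 , -1.36]), array([-0.25,  0.65, -0.4 ,  1.8 ,  0.74,  1.47, -1.19]), array([-0.02,  0.57, -0.39,  1.99,  0.87,  1.32, -1.13])]
45 -1 [array([ 0.21,  1.  , -1.01,  1.99,  1.11,  1.67,  1.52]), array([ 0.12,  0.87, -1.11,  1.8 ,  0.94,  1.86,  1.63]), array([ 0.38,  0.78, -1.1 ,  1.98,  1.02,  1.73,  1.75])]
```

Run:
```python
from h import *
q=frontH(38,1); y=-20
ctrl.movep(W(-185,y,170),q); ctrl.movel(W(-161,y,105.5)); st("pre")
ctrl.movel(W(-90,y,50),max_speed=.08); s=st("in")
print("th",hoodth()[:2])
if np.abs(s["contact_force"]).max()<8:
    for z in(54,58,62,66,69):
        ctrl.movel(W(-90+(z-54)*.07,y,z),max_speed=.03); s=st(z)
        if abs(s["contact_force"][2])>15: break
    print("th",hoodth()[:2])
im,X=cloud("scene"); cv2.imwrite("pics/e.png",cv2.resize(im[160:290,210:383],None,fx=4.6,fy=4.6))
```

```text
pre 21.78 [-161.2  -19.9  105.8] F [-1.2 -0.2  0.8]
in 23.06 [-90.6 -19.8  50.1] F [0.2 0.3 0.3]
th (np.float64(0.1735508737130683), 859)
54 23.39 [-90.2 -19.8  54.3] F [-0.3  0.3  0.5]
58 23.68 [-89.7 -19.9  58.2] F [-0.1  0.1 -1.1]
62 23.96 [-89.6 -19.9  62.1] F [-1.   0.1 -1.3]
66 24.24 [-89.2 -20.   66.2] F [-0.9 -1.8 -0.9]
69 24.49 [-88.9 -20.   69.2] F [-0.4 -0.1 -0.7]
th (np.float64(0.24373964619813707), 877)
```

View pics/e.png

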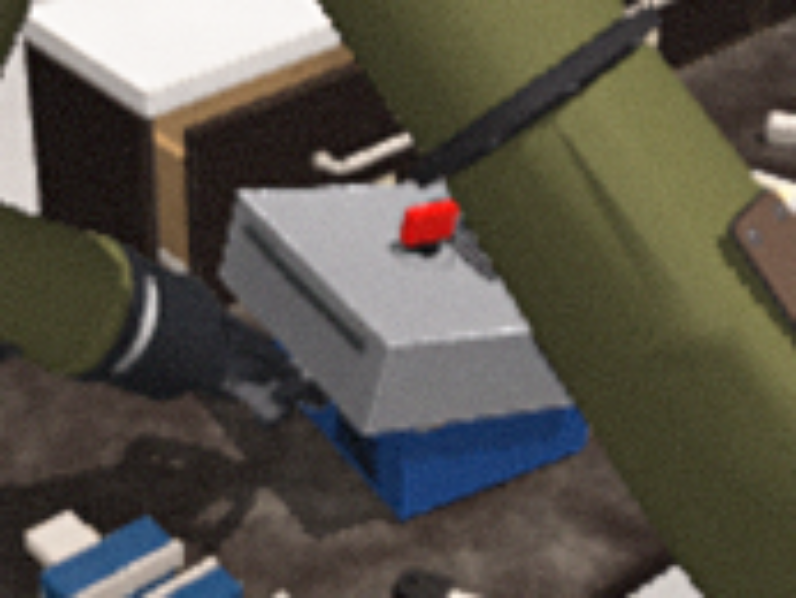

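The picture shows the fingers under the front edge at about (300,390), clear of the vise, and the hood at 0.244 rad. I ease off slightly and feel sideways for the tab.

Run:
```python
from h import *
x,z=-89,67
y=-20; ctrl.movel(W(x,y,z))
def F():
    ctrl.pause(.05); return np.array(get_state()["contact_force"])@M
print(F().round(1))
c=None
while y<25:
    y+=1 if c is None else 1
    ctrl.movel(W(x,y,z),max_speed=.02); f=F()
    print(y,round((np.array(get_state()["tcp_pos"])-O)@MY*1000,1),f.round(1))
    if c is None and f[1]<-1.6: c=y-.5; print("contact")
    if f[1]<-8 or (c is not None and y>=c+7.5): break
st("end"); print(hoodth()[:2])
```

```text
[-0.   0.8  0.1]
-19 -19.0 [-0.2  0.6 -0.1]
-18 -18.0 [ 0.1 -0.9 -0.6]
-17 -17.0 [-0.3  0.1  0.5]
-16 -16.0 [ 0.4  0.1 -0.2]
-15 -15.0 [ 0.6  0.1 -0. ]
-14 -14.0 [1.6 0.8 0.3]
-13 -13.0 [-0.5 -0.4  0.1]
-12 -12.0 [-0.4 -0.7 -0.3]
-11 -11.0 [ 0.4 -0.6  0.3]
-10 -10.0 [-0.1  0.4  0.7]
-9 -9.0 [-0.4  0.4 -0.1]
-8 -8.0 [0.7 0.2 0.6]
-7 -7.0 [ 0.1 -0.4  0.8]
-6 -6.0 [ 0.3 -0.1  0.3]
-5 -5.0 [-1.2 -1.4  0.6]
-4 -4.0 [-0.1  0.2  0.6]
-3 -3.0 [-1.1 -0.9 -0.2]
-2 -2.1 [ 0.4 -0.1 -0.7]
-1 -1.2 [ 0.3 -1.8 -0.4]
contact
0 -0.1 [-1.  -2.2 -0.1]
1 1.0 [ 0.4 -2.6 -0.4]
2 2.0 [ 0.4 -2.7  0.5]
3 3.0 [ 0.1 -3.3 -0.3]
4 4.0 [ 0.4 -2.   0.7]
5 4.9 [ 0.8 -3.3 -0.9]
6 6.0 [ 0.1 -3.  -0.3]
end 32.69 [-89.   6.  67.] F [ 0.1 -3.  -0.3]
(np.float64(0.2407093940088437), 871)
```

Contact came at about y=−2 and the force grew from 2 to 3 N. The tab is now held about 8 mm aside, so I raise the hood along its arc while watching the force.

Run:
```python
from h import *
e0=np.array(hp(-109,56,.244))
ok=True
for th in(.26,.28,.295,.31,.325,.34,.36,.39,.43,.48):
    d=np.array(hp(-109,56,th))-e0
    ctrl.movel(W(-88.9+d[0],6,69+d[1]),max_speed=.04); s=st(th)
    f=np.array(s["contact_force"])@M
    if abs(f[2])>9 or abs(f[1])>10: ok=False; print("STOP"); break
print(hoodth(x0=-40)[:2])
```

```text
0.26 33.01 [-89.2   6.   71.6] F [-2.2 -4.2 -1.3]
0.28 33.26 [-88.8   6.   75. ] F [-3.5 -4.8 -3. ]
0.295 33.51 [-88.4   6.   77.6] F [-3.4 -4.2 -4. ]
0.31 33.76 [-88.    6.   80.2] F [-4.6 -4.  -4. ]
0.325 34.01 [-87.4   6.   82.7] F [-4.4 -4.8 -4.4]
0.34 34.26 [-86.9   6.   85.3] F [-3.9 -4.2 -3.1]
0.36 34.51 [-86.1   6.   88.8] F [-4.8 -4.4 -1.1]
0.39 34.78 [-84.8   6.1  94. ] F [-3.9 -3.7 -2. ]
0.43 35.1 [-82.8   6.1 101. ] F [-4.6 -4.4  0.6]
0.48 35.47 [-79.4   6.7 109.2] F [-1.  -0.8  0. ]
(np.float64(0.4839587942393232), 712)
```

Run:
```python
from h import *
e0=np.array(hp(-109,56,.244))
for th in(.55,.62,.7,.78,.86,.94,1.0):
    d=np.array(hp(-109,56,th))-e0
    p=np.array([-88.9+d[0],69+d[1]])
    ctrl.movel(W(p[0],6,p[1]),max_speed=.06); s=st(th)
    f=np.array(s["contact_force"])
    if np.abs(f).max()>14: print("STOP"); break
print(hoodth(x0=-20)[:2])
im,X=cloud("scene"); cv2.imwrite("pics/f.png",cv2.resize(im[130:290,190:403],None,fx=3.7,fy=3.7))
```

```text
0.55 35.87 [-75.1   6.1 120.1] F [ 0.1 -0.9 -0. ]
0.62 36.22 [-70.2   6.1 130.8] F [-0.2  0.3 -0.4]
0.7 36.59 [-63.4   6.1 142.6] F [-1.   0.1 -0.8]
0.78 36.97 [-55.6   6.  153.9] F [0.2 0.2 0.1]
0.86 37.34 [-46.9   6.  164.5] F [-0.   0.3 -0.4]
0.94 37.72 [-37.5   6.  174.4] F [-0.1 -0.2  0.2]
1.0 38.03 [-30.    6.  181.2] F [ 0.2 -0.4 -0.5]
(np.float64(0.6901146098398178), 153)
```

View pics/f.png

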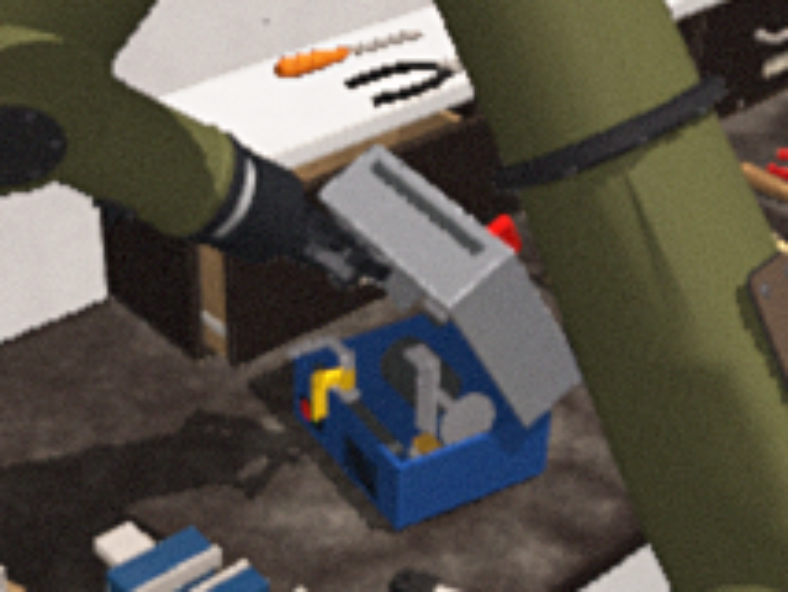

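The picture shows the hood wide open with the fingers at (380,280) under its edge, and the yellow tab sprung back at (325,390). I withdraw downward and outward, then measure the opening.

Run:
```python
from h import *
ctrl.movel(W(-34,6,171),max_speed=.05); st("down")
ctrl.movel(W(-130,6,230),max_speed=.15); st("out")
ctrl.movel(W(-200,6,285)); st("clear"); ctrl.pause(.5)
for c in("scene","top"):
    _,X=cloud(c);mm=(X-O)@M*1000
    for m in models.masks_of(c,"hood")[:1]:
        w=mm[m["mask"]];w=w[np.isfinite(w[:,0])]
        best=(0,)
        rng=np.random.default_rng(0)
        for i in range(400):
            a=w[rng.choice(len(w),3,False)];n=np.cross(a[1]-a[0],a[2]-a[0]);l=np.linalg.norm(n)
            if l<500: continue
            n/=l
            if abs(n[1])>.15: continue
            k=(abs((w-a[0])@n)<3).sum()
            if k>best[0]: best=(k,n*np.sign(n[2]))
        print(c,m["p"],len(w),best,"max z",np.percentile(w[:,2],99), "angle from normal", np.arctan2(best[1][0],best[1][2]))
im,X=cloud("scene"); cv2.imwrite("pics/g.png",cv2.resize(im[130:310,120:360],None,fx=3.3,fy=3.3))
print([ (n,[ (round(m["p"],2),np.round(X[int(m["point"][1]),int(m["point"][0])],2).tolist()) for m in models.recognise("scene",n)[:1]]) for n in("oil_can","blank_carton")])
```

```text
down 38.49 [-34.2   5.9 170.5] F [-0.9  0.3 -0.5]
out 39.39 [-129.     5.8  229.8] F [ 0.1 -0.6  0.2]
clear 40.13 [-199.     5.9  284.6] F [ 0.5 -0.3 -0.6]
scene 0.6 1677 (np.int64(933), array([-0.52933653,  0.00220028,  0.8484091 ])) max z 245.4162598303074 angle from normal -0.5578198685473291
top 0.97 3972 (np.int64(2174), array([0.85963036, 0.00351755, 0.51090437])) max z 246.89036031097473 angle from normal 1.034556149957812
[('oil_can', [(0.65, [0.59, 0.28, 0.07])]), ('blank_carton', [(0.38, [0.42, -0.13, 0.22])])]
```

View pics/g.png

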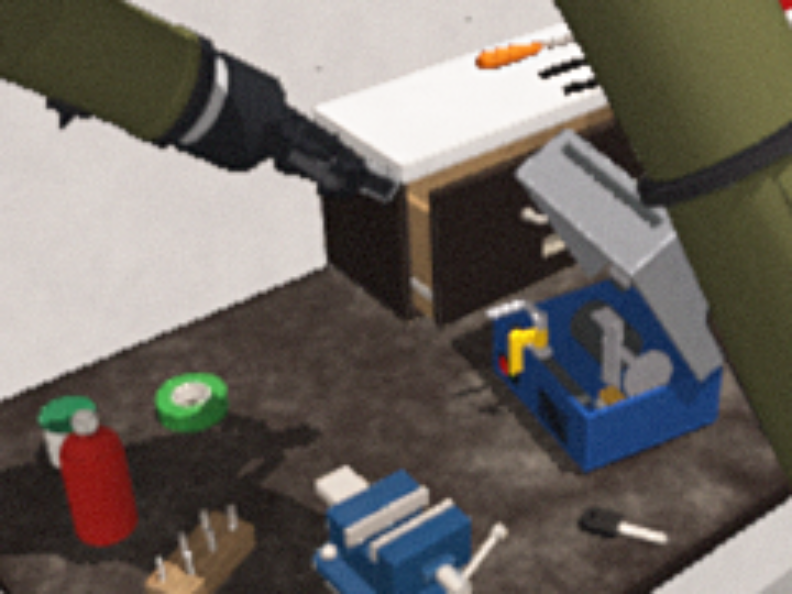

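The last picture shows the hood standing open by itself (1.03 rad from the top plane, 1.01 from its front skirt). The gripper at (380,185) is well clear of everything, and the bottle and bit block in view look undisturbed.

```bash
python3 -c "
from h import *
print(ticket.close_job(), get_state()['time'])"
```

```text
the job is handed in; nothing more can be done
the job is handed in; nothing more can be done
```

The hood stands open by itself at about 1.03 rad (59°), the robot is clear of everything, and the job was handed in after about 41 s; the readings showed at most about 5 N on the catch, an early approach pressed the hood from about 0.21 to 0.17 rad before I re-lifted it to 0.24, and no verdict came back.

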